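# Turn the fittings tray round in its case

### The arm

A 7-joint arm with a two-finger parallel gripper is mounted at the origin on the work surface. World frame = base frame: x ahead of the robot, y to its left, z up, the work surface at z = 0. Lengths are in m, angles in rad, forces in N, time in s.
With the tool pointing down it reaches from about 0.35 to 0.9 m from the base axis. Payload 8.1 kg.
Tool frame: the origin (TCP) lies at the centre of the arm's flange, where the gripper is bolted on; the fingertips stand 178 mm ahead of it and the grasp point (between the pads) lies 159 mm ahead of it; z points along the fingers, y is the line along which they close (so a half turn about z gives the same grasp; the last joint's range is limited). The gripper opens to 92 mm and grips with 3 to 60 N. Pads are 19 mm wide; open, the fingers measure 130 mm over their backs; the gripper's body (75 mm by 190 mm) begins 47 mm behind the grasp point.
Start: joints at [-1.362, 0.434, 0.025, 1.573, -0.012, 1.134, -0.075], TCP at [0.192, 0.595, 0.405] pointing down, gripper open.
Joint ranges: [-2.62, 2.62], [-0.44, 2.09], [-1.27, 1.32], [0.08, 2.57], [-1.32, 4.46], [0.12, 2], [-2.74, 2.74]. Speed limits (rad/s): [2.22, 2.22, 3.01, 3.01, 3.14, 3.14, 3.14].

### API

Orientations are given as a rotation vector (axis times angle).
In Python, from cell import arm gives the robot as it stands. The module is installed in compiled form; this text tells all that it offers.
- The arm moves only by the shell command python3 -m inch 'ROWS' [FORCE]. ROWS is text: rows parted by semicolons, each of 5 numbers parted by spaces: the shift along the tool's x, y, z in m, then the turn about the tool's z in rad, then the finger opening in m, from 0 to 0.0918. In form: x y z roll fingers; .... A call has 1 to 5 rows; each row is the pose to reach, as a shift and turn from the pose commanded when the call began, along the tool's axes at that moment; what a row does not reach only later rows make up. A row lasts 1/10 s, in which the tool goes at most 50 mm and 8.59 degrees, less where a joint would pass 70% of its speed; a pose out of reach is approached as far as the arm can. A call with a gripper value outside its range is refused whole. The fingers move at their own pace and stop on an object; FORCE is the grip in N (left out, the last holds). Time passes only in rows, so rows that repeat a pose let the fingers close. It gives the time, the measured TCP pose, the force, the opening and the grip force at its end, in the units of the state.
- arm.observe(): the state, without advancing time (a new reading comes with each control period).
- arm.get_image(name): name is "side" or "top" or "wrist"; returns the picture (400x640x3 uint8, red, green, blue); there is no depth.
- arm.get_calibration(name): a dict with "intrinsics" (3x3 intrinsics, pixels), "pose" (4x4, takes a point from camera to world coordinates). Camera axes: x right, y up, looking along -z (the intrinsics and any distortion apply to the point x, -y, -z); pixel columns grow to the right and rows downward; lengths in m; the calibration is good to about 2 mm. The wrist camera is an equidistant fisheye: a pixel r from the principal point sees the ray r / f radians off the axis. A picture is of the moment at which its call begins: read the wrist's pose just before it. get_calibration takes no time and is no camera call; for the wrist camera it gives the pose at the moment of the call.
- arm.sign_off(): hands the job in; it is judged then, once.
Trained networks look in the newest picture that a camera, given by its name, has taken for a name from the list of things; names that differ only in an ending like _2 or _b are one class to them, and where a whole thing is asked for, a point or a joint stands for the part that bears it (a point fixed in the world has none). Each returns a list of dicts, best first, with "conf" (0 to 1); they miss things now and then, are a little off and sometimes report something else, mostly with a low value. They report only what shows in the picture. A call takes as long as a camera call. They do not tell look-alikes from the thing itself.
- arm.look_for(camera, query): "point" ([row, column] in pixels, amid what is visible of it).
- arm.silhouettes(camera, query): "region" (400x640 bool, what is visible of it) and "point" ([row, column] in pixels, amid what is visible of it).
- arm.place_of(camera, query): "point" ([row, column] in pixels: a listed point, or the origin of a listed thing).
The state is a dict: "clock": time; "joints": joint angles; "dq": joint speeds; "joint_efforts": joint torques, N m; "position": TCP position; "ee_rot": TCP orientation; "force": force on the tool from outside, world axes, zero at the start; "ft_torque": the same for the moment, N m; "width": opening from 0.0 (shut) to 1.0 (fully open); "gripper_force": force on a finger pad.
Only numpy, scipy, OpenCV 4.12 (cv2) and the standard library are available. Lean on these libraries where they do the work, as an engineer would, in place of code of your own. Each camera call takes 0.05 s, during which the arm holds its last target. There are 200 camera calls.

### The job

The divided fittings tray sits back to front in its steel case. Take the spirit level off the top of the case and put it down wholly on the rubber mat, then lift the tray clear by its square post, turn it half round and lower it fully home in the case again, so that its one wide compartment is at the end with the pull handle. Keep the three fittings in the tray, do not drop the level or the tray, do not knock or shift the bottle, valve body, carton or flange, and let go of everything.

Things in the scene. Friction and masses are not known exactly. Their poses are not given: they have to be found in the camera images.
- case: dark steel open case fixed to the bench, any yaw. Inside 220 x 124 mm, walls 5 mm thick, 60 mm high, floor 5 mm; the rim above flares out at 45 degrees from 60 to 66 mm height as a lead-in (about 232 x 136 mm over all). One end wall has a pull handle, a steel bar loop. Origin: centre of the underside, on the bench; x along its length towards the pull-handle end, z up
- case_pull (a point): middle of the bar of the case's pull handle (80 mm wide loop, reaching 32 mm out from the end wall): 143 mm from the case's centre along case x, 40 mm above the bench
- tray: grey plastic divided tray, 216 x 120 x 45 mm (2 mm play each side in the case), floor 4 mm, about 0.35 kg, loose; starts the wrong way round, its x against the case's. One wide compartment (117 mm long) at one end, four small pockets at the other, a square post in the middle. Origin: centre of the underside, 5 mm above the bench when home; x along its length towards the wide end, z up
- tray_wide_end (a point): top middle of the tray's end wall at the wide compartment: 108 mm along tray x, 45 mm above its underside
- tray_post (a point): centre of the top of the tray's square post, the grip: 26 x 26 mm, faces along the tray's x and y (either pair can be gripped), top 100 mm above the tray's underside, on the tray's centre
- level: aluminium spirit level with black ends, 200 mm long (x), 22 mm wide (y), 45 mm high (z), about 0.25 kg, standing on its narrow edge across the case's rim (underside 66 mm above the bench), over the part of the tray nearest the pull handle, 80 to 90 mm from the case's centre. Origin: centre of its underside; x along its length
- level_end_a (a point): middle of one end face of the level (100 mm along its x, 22.5 mm above its underside)
- level_end_b (a point): middle of the other end face of the level (-100 mm along its x, 22.5 mm above its underside)
- mat: black rubber mat fixed to the bench, 290 (x) x 150 (y) mm, 4 mm thick, empty. Origin: centre of its underside
- elbow: small steel pipe elbow, about 44 x 44 x 26 mm, 70 g, lying loose in the tray's wide compartment. Origin: underside, near its middle
- coupling: brass coupling, a ring 34 mm across and 34 mm high, 60 g, standing loose in the tray's wide compartment. Origin: centre of its underside
- plug: brass plug 30 mm across, 26 mm high, 50 g, loose in one of the tray's small pockets. Origin: centre of its underside
- bottle: white plastic bottle, 60 mm across, 150 mm high, standing close to the case. Bystander. Origin: centre of its underside
- valve: brass valve body, 68 mm across, 90 mm high, standing close to the case. Bystander. Origin: centre of its underside
- carton: small cardboard carton, 50 x 52 mm, 115 mm high, standing close to the case. Bystander. Origin: centre of its underside
- flange: steel pipe flange, 100 mm across, 40 mm high, lying beyond the far end of the mat. Bystander. Origin: centre of its underside
There are look-alikes about, which are no part of the job. Leave any blue or purple look-alike of the coupling alone.

How it is judged:
On the way, in this order (a step that is already met when the one before it is completed fails the run):
1. the level lies on the mat, released (x of level_end_a in the frame of mat between -0.145 and 0.145 m and y of level_end_a in the frame of mat between -0.075 and 0.075 m and height (world z) of each of level_end_a, level_end_b below 0.033 m and x of level_end_b in the frame of mat between -0.145 and 0.145 m and y of level_end_b in the frame of mat between -0.075 and 0.075 m and linear speed of level below 0.02 m/s and contact force between the fingers and level below 0.05 N), for 0.2 s.
2. the tray is lifted clear of the case in the gripper (height (world z) of tray above 0.067 m and contact force between the fingers and tray above 1 N), for 0.1 s.
3. the tray is home again the other way round, let go (z of tray in the frame of case below 0.008 m and horizontal distance between tray and case below 0.006 m and x of tray_wide_end in the frame of case above 0.09 m and angle between tray's own z axis and vertical below 0.04 rad and linear speed of tray below 0.02 m/s and contact force between the fingers and tray below 0.05 N), for 0.2 s.
At the end, for the whole second after the job is handed in: the tray is fully down in the case (underside within 3 mm of the case floor, level, at rest) with its wide compartment at the pull-handle end and the elbow, coupling and plug still in it; the level rests wholly within the mat's outline; everything released (all of step 1 and z of tray in the frame of case below 0.008 m and horizontal distance between tray and case below 0.006 m and x of tray_wide_end in the frame of case above 0.09 m and angle between tray's own z axis and vertical below 0.04 rad and linear speed of tray below 0.02 m/s and x of elbow in the frame of tray between -0.106 and 0.106 m and y of elbow in the frame of tray between -0.058 and 0.058 m and z of elbow in the frame of tray between -0.04 and 0.04 m and x of coupling in the frame of tray between -0.106 and 0.106 m and y of coupling in the frame of tray between -0.058 and 0.058 m and z of coupling in the frame of tray between -0.04 and 0.04 m and x of plug in the frame of tray between -0.106 and 0.106 m and y of plug in the frame of tray between -0.058 and 0.058 m and z of plug in the frame of tray between -0.04 and 0.04 m); the robot touches nothing.
It fails at once if the bottle, valve body, carton or flange knocked over or moved more than 20 mm (distance of any of bottle, valve, carton, flange from where it was at the start of the episode above 0.02 m or angle between any of bottle, valve, carton, flange's own z axis and vertical above 0.35 rad).
It fails at once if the tray is dropped into the case (falling at over 0.6 m/s inside it) (height (world z) of tray below 0.05 m and linear speed of tray above 0.6 m/s).
It fails at once if the level is dropped (over 0.6 m/s just above the bench) (height (world z) of level below 0.04 m and linear speed of level above 0.6 m/s).
It also fails if it takes over 66 s, if anything falls off the work surface, if the arm or the gripper's body presses on something with over 40 N, if the wrist force passes 120 N, or if a joint passes its speed limit or range.

## Working session

There is one attempt and no reset: what is moved stays moved. The work goes in short steps, Python scripts to look and compute and a shell command to move; the robot and the scene stay as the last step left them, time stands still between calls to the robot, and variables do not carry over. Pictures are saved under pics/ and viewed, at most 10 in all, crops included, and the job is handed in when it is done.

```bash
mkdir -p pics; cat > h.py <<'E'
import numpy as np, cv2
from cell import arm
from scipy.spatial.transform import Rotation as R
def ray(cam,rc):
    c=arm.get_calibration(cam);K=np.array(c["intrinsics"]);P=np.array(c["pose"])
    u=(rc[1]-K[0,2])/K[0,0];v=(rc[0]-K[1,2])/K[1,1]
    if cam=="wrist":
        r=np.hypot(u,v)+1e-12;d=np.array([np.sin(r)*u/r,-np.sin(r)*v/r,-np.cos(r)])
    else: d=np.array([u,-v,-1])
    return P[:3,3],P[:3,:3]@d
def at(cam,rc,z):
    o,d=ray(cam,rc);return o+d*(z-o[2])/d[2]
def save(cam,n):
    im=arm.get_image(cam);cv2.imwrite(f"pics/{n}.png",im[:,:,::-1]);return im
def best(cam,q,z,n=1,f="place_of"):
    for r in getattr(arm,f)(cam,q)[:n]:
        print(cam,q,round(r["conf"],2),np.round(r["point"]),np.round(at(cam,r["point"],z),4))
E
python3 - <<'E'
from h import *
import cv2
a=save("top","t0");b=save("side","s0")
for q,z in [("case",0),("case_pull",.04),("tray_post",.105),("tray_wide_end",.05),("level",.066),("level_end_a",.0885),("level_end_b",.0885),("mat",0),("bottle",0),("valve",0),("carton",0),("flange",0),("elbow",.009),("coupling",.009),("plug",.009)]: best("top",q,z,2)
print({k:np.round(v,3) for k,v in arm.observe().items()})
print(arm.get_calibration("top"))
E
```

```text
top case_pull 0.87 [259. 416.] [ 0.4089 -0.2888  0.04  ]
top tray_post 0.61 [219. 383.] [ 0.5142 -0.1932  0.105 ]
top tray_post 0.54 [235. 376.] [ 0.474  -0.1742  0.105 ]
top tray_wide_end 0.85 [195. 344.] [ 0.5806 -0.1018  0.05  ]
top level 0.88 [236. 406.] [ 0.4701 -0.2577  0.066 ]
top level_end_a 0.75 [205. 429.] [ 0.5484 -0.3155  0.0885]
top level_end_a 0.56 [269. 381.] [ 0.3885 -0.1862  0.0885]
top level_end_b 0.75 [205. 429.] [ 0.5484 -0.3155  0.0885]
top level_end_b 0.56 [269. 381.] [ 0.3885 -0.1862  0.0885]
top mat 0.6 [206. 228.] [0.5602 0.2211 0.    ]
top bottle 0.85 [178. 326.] [ 0.6336 -0.0546  0.    ]
top carton 0.88 [185. 400.] [ 0.6116 -0.2614  0.    ]
top carton 0.52 [213. 346.] [ 0.5357 -0.1091  0.    ]
top flange 0.77 [130. 238.] [0.778  0.1932 0.    ]
top elbow 0.65 [202. 362.] [ 0.565  -0.1539  0.009 ]
top coupling 0.53 [212. 346.] [ 0.5373 -0.1083  0.009 ]
top coupling 0.53 [152. 361.] [ 0.7054 -0.1529  0.009 ]
top plug 0.64 [239. 377.] [ 0.4614 -0.1917  0.009 ]
{'clock': np.float64(0.85), 'joints': array([-1.362,  0.434,  0.025,  1.573, -0.012,  1.134, -0.075]),
[... 151 characters left out ...]
1000e-02,
        3.3000e-02,  0.0000e+00]), 'position': array([0.192, 0.595, 0.405]), 'ee_rot': array([0.488, 3.103, 0.   ]), 'force': array([ 0.08 ,  0.23 , -0.496]), 'ft_torque': array([-0.016,  0.024,  0.028]), 'gripper_force': np.float64(0.0), 'width': np.float64(1.007)}
{'intrinsics': array([[381.32074014,   0.        , 316.29812556],
       [  0.        , 381.32074014, 200.51077539],
       [  0.        ,   0.        ,   1.        ]]), 'pose': array([[-0.0173443 ,  0.99669756, -0.07932935,  0.48692156],
       [-0.99977497, -0.01825755, -0.01080121, -0.03720601],
       [-0.0122139 ,  0.07912416,  0.99678994,  1.06523743],
       [ 0.        ,  0.        ,  0.        ,  1.        ]])}
```

View pics/t0.png

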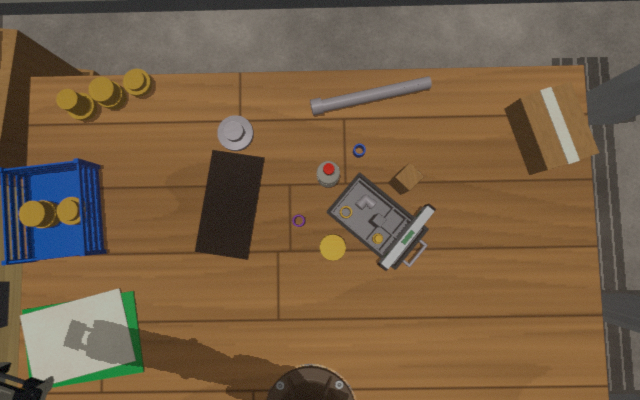

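View pics/s0.png

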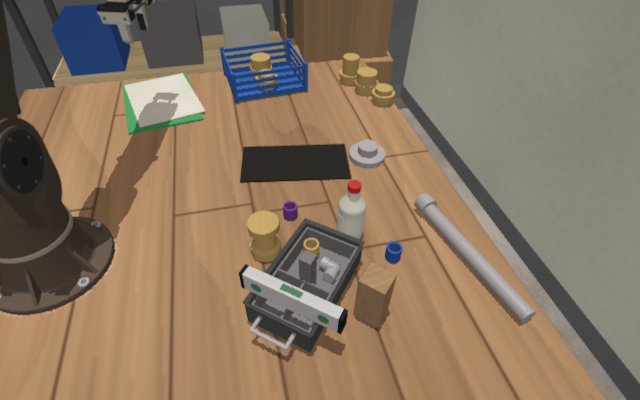

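The side view shows the level across the case at (293,299) and the mat at (295,163). The top view gives the level's ends as (row 205, col 429) and (269,381). There are three couplings in the top view: the brass ring at (212,346) is in the tray and is the real one. The blue one at (150,359) and the purple one at (220,299) are look-alikes and stay put. Next I'll get the mat and case geometry and swing over for a near look.

```bash
python3 - <<'E'
from h import *
arm.get_image("top")
s=arm.silhouettes("top","mat")[0]
m=s["region"].astype(np.uint8);c=max(cv2.findContours(m,0,1)[0],key=cv2.contourArea)
b=cv2.boxPoints(cv2.minAreaRect(c));w=np.array([at("top",(v,u),.004)[:2] for u,v in b]);print(w,w.mean(0))
for i in range(4):
  d=w[(i+1)%4]-w[i];print(np.linalg.norm(d),np.degrees(np.arctan2(d[1],d[0])))
best("top","valve",0,3);best("top","bottle",0,2)
best("top","valve",0,2,"look_for")
E
python3 -m inch '0 -.05 0 0 .0918; 0.01 -.10 0 0 .0918; 0 -.15 0 .1 .0918; -.05 -.2 0 .2 .0918; -.1 -.2 0 .3 .0918' 
python3 -m inch '-.05 0 0 0 .0918; -.1 0 0 0 .0918; -.15 0 0 0 .0918; -.2 0 0 0 .0918;-.25 -.03 0 0 .0918'
```

```text
[[0.43512753 0.31720201]
 [0.72737233 0.27320836]
 [0.69939431 0.11628921]
 [0.4087723  0.16341368]] [0.56766662 0.21752832]
0.29553759055812395 -8.560852640587537
0.15939382037193345 -100.10936376252631
0.2944178491916909 170.78963128728137
0.15603028240919498 80.27549382113554
top valve 0.66 [245. 330.] [ 0.4463 -0.0607  0.    ]
top bottle 0.9 [177. 329.] [ 0.6383 -0.0623  0.    ]
top bottle 0.7 [258. 414.] [ 0.4086 -0.294   0.    ]
top valve 0.56 [249. 333.] [ 0.4349 -0.0688  0.    ]
clock: 1.6
position: [0.2086, 0.3803, 0.4049]
ee_rot: [-0.945, -2.995, 0.001]
force: [1.0, 1.3, 1.1]
width: 1.003
gripper_force: 0.0
clock: 2.1
position: [0.3975, 0.222, 0.4052]
ee_rot: [0.945, 2.994, 0.003]
force: [1.4, -1.0, -0.4]
width: 1.004
gripper_force: 0.0
```

```bash
python3 -m inch '-.034 -.035 0 0 .06; -.068 -.07 0 0 .06; -.102 -.105 0 0 .06; -.136 -.14 0 0 .06;-.15 -.15 0 0 .06'
python3 -m inch '-.034 -.035 0 0 .06; -.068 -.07 0 0 .06; -.102 -.105 0 0 .06; -.136 -.14 0 0 .06;-.15 -.15 0 0 .06'
python3 -m inch '0 0 0 0 .06;0 0 0 0 .06'
cat >> h.py <<'E'
def tool():
    s=arm.observe();M=R.from_rotvec(s["ee_rot"]).as_matrix();return np.array(s["position"]),M
def shift(target,yang):
    "shift in tool axes of TCP to target, roll so that tool y points at yang (deg)"
    p,M=tool();a=np.degrees(np.arctan2(M[1,1],M[0,1]));r=-np.radians((yang-a+180)%360-180)
    print("TCP",p.round(4),"yang",a.round(2),"shift",(M.T@(np.array(target)-p)).round(4),"roll",r.round(4),"q",np.round(arm.observe()["joints"],2))
E
python3 - <<'E'
from h import *
p,M=tool();save("wrist","w0")
for q,z in [("case_pull",.04),("tray_post",.105),("tray_wide_end",.05),("level",.066),("level_end_a",.0885),("valve",0),("bottle",0),("carton",0)]: best("wrist",q,z,2)
shift([.468,-.251,.25],51)
E
```

```text
clock: 2.6
position: [0.4311, 0.0086, 0.4052]
ee_rot: [0.954, 2.992, -0.0]
force: [0.1, 0.5, 0.3]
width: 0.664
gripper_force: 0.0
clock: 3.1
position: [0.4674, -0.2005, 0.4053]
ee_rot: [0.954, 2.991, -0.003]
force: [1.1, 0.6, -0.7]
width: 0.655
gripper_force: 0.0
clock: 3.3
position: [0.4679, -0.1952, 0.4045]
ee_rot: [-0.947, -2.995, -0.0]
force: [-0.7, 1.1, -0.8]
width: 0.651
gripper_force: 0.0
wrist case_pull 0.74 [192. 233.] [ 0.422  -0.2892  0.04  ]
wrist tray_post 0.58 [222. 356.] [ 0.5103 -0.1816  0.105 ]
wrist tray_wide_end 0.7 [213. 438.] [ 0.582  -0.0999  0.05  ]
wrist level 0.95 [212. 277.] [ 0.4667 -0.2517  0.066 ]
wrist level 0.3 [102. 399.] [ 0.4424 -0.0769  0.066 ]
wrist level_end_a 0.93 [300. 271.] [ 0.5454 -0.319   0.0885]
wrist level_end_a 0.55 [124. 286.] [ 0.3964 -0.1835  0.0885]
wrist valve 0.66 [100. 396.] [ 0.4471 -0.0662  0.    ]
wrist bottle 0.61 [214. 468.] [ 0.6381 -0.0556  0.    ]
wrist carton 0.79 [282. 342.] [ 0.6212 -0.2637  0.    ]
TCP [ 0.468  -0.195   0.4048] yang 54.99 shift [-0.0321 -0.0459  0.1548] roll 0.0696 q [-0.23  0.27  0.65  1.89 -0.19  1.04  1.46]
```

View pics/w0.png

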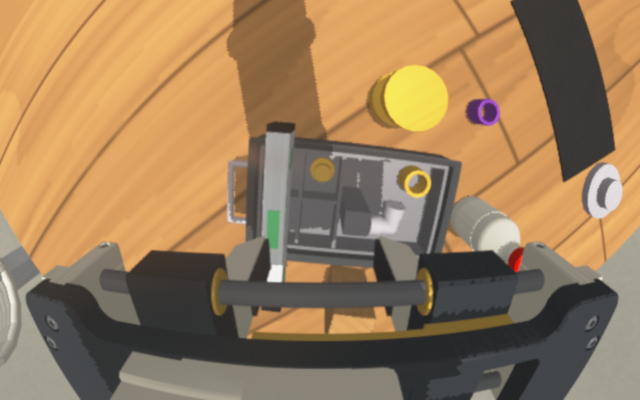

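The wrist view shows the level at col ≈277, rows 124–300, with its green vial at (228,273). The tray post is near (207,356), and the bottle, valve and carton are clear of the approach. I'll lower above the level and refine.

```bash
python3 -m inch '-.016 -.023 .03 .04 .06; -.032 -.046 .06 .09 .06; -.032 -.046 .085 .09 .06; -.032 -.046 .085 .09 .06;-.032 -.046 .085 .09 .06'
python3 - <<'E'
from h import *
arm.get_image("wrist")
for q,z in [("case_pull",.04),("tray_post",.105),("level",.066),("level_end_a",.0885)]: best("wrist",q,z,2)
for r in arm.silhouettes("wrist","level")[:1]:
    ys,xs=np.nonzero(r["region"]);w=np.array([at("wrist",(y,x),.111)[:2] for y,x in zip(ys[::7],xs[::7])])
    q=cv2.minAreaRect(w.astype(np.float32));print(r["conf"],q); print(cv2.fitLine(w.astype(np.float32),cv2.DIST_HUBER,0,.01,.01).ravel(),ys.min(),ys.max())
shift([.469,-.2513,.25],49.5)
E
```

```text
clock: 4.25
position: [0.4679, -0.2513, 0.32]
ee_rot: [-1.079, -2.949, -0.0]
force: [0.9, 0.0, -0.1]
width: 0.659
gripper_force: 0.0
wrist case_pull 0.94 [189. 252.] [ 0.4218 -0.2909  0.04  ]
wrist tray_post 0.65 [215. 433.] [ 0.5125 -0.1842  0.105 ]
wrist tray_post 0.47 [181. 399.] [ 0.4769 -0.1891  0.105 ]
wrist level 0.65 [210. 322.] [ 0.4699 -0.2505  0.066 ]
wrist level_end_a 0.65 [ 81. 320.] [ 0.3929 -0.1876  0.0885]
wrist level_end_a 0.6 [329. 318.] [ 0.5474 -0.3205  0.0885]
0.58 ((0.4647589325904846, -0.24863633513450623), (0.022856837138533592, 0.1868213415145874), 49.49734878540039)
[ 0.76104766 -0.648696    0.4491699  -0.23520547] 80 333
TCP [ 0.4681 -0.2513  0.3207] yang 49.84 shift [-0.0006  0.0005  0.0707] roll 0.0058 q [-0.08  0.42  0.63  1.94 -0.32  0.88  1.59]
```

```bash
python3 -m inch '0 0 .03 0 .06; 0 0 .055 0 .06; 0 0 .072 0 .06; 0 0 .072 0 .06' 
python3 -m inch '0 0 0 0 0;0 0 0 0 0;0 0 0 0 0;0 0 0 0 0;0 0 0 0 0' 25
python3 -m inch '0 0 0 0 0;0 0 0 0 0;0 0 0 0 0' 25
```

```text
clock: 4.95
position: [0.4673, -0.2509, 0.2464]
ee_rot: [-1.078, -2.948, -0.0]
force: [-0.2, -0.0, 0.6]
width: 0.65
gripper_force: 0.0
clock: 5.45
position: [0.4679, -0.2515, 0.2482]
ee_rot: [1.08, 2.949, 0.0]
force: [-0.8, -0.1, -0.1]
width: 0.266
gripper_force: 0.0
clock: 5.75
position: [0.4678, -0.2517, 0.248]
ee_rot: [1.08, 2.95, -0.0]
force: [-1.8, 0.5, 5.4]
width: 0.239
gripper_force: 25.0
```

```bash
python3 -m inch '0 0 -.02 0 0;0 0 -.06 0 0;0 0 -.1 0 0;0 0 -.13 0 0; 0 0 -.13 0 0'
python3 -m inch '.018 .034 0 0 0; .037 .068 0 0 0;.056 .102 0 0 0;.075 .137 0 0 0;.094 .171 0 0 0'
python3 -m inch '.018 .034 0 -.1 0; .037 .068 0 -.2 0;.056 .102 0 -.3 0;.075 .137 0 -.42 0;.094 .171 0 -.54 0'
python3 -m inch '0 0 0 0 0;0 0 0 0 0'
python3 - <<'E'
from h import *
im=save("wrist","w1")
best("wrist","mat",0,1);best("wrist","level",.19,1);best("wrist","mat",0,1,"look_for")
s=arm.silhouettes("wrist","mat")
if s:
  ys,xs=np.nonzero(s[0]["region"]);w=np.array([at("wrist",(y,x),.004)[:2] for y,x in zip(ys[::9],xs[::9])])
  print(s[0]["conf"],cv2.minAreaRect(w.astype(np.float32)))
shift([.566,.2195,.186],80.7)
E
```

```text
clock: 6.25
position: [0.4685, -0.2523, 0.3811]
ee_rot: [1.078, 2.945, 0.001]
force: [0.7, 0.6, -3.2]
width: 0.242
gripper_force: 25.0
clock: 6.75
position: [0.506, -0.0583, 0.3764]
ee_rot: [-1.079, -2.948, 0.001]
force: [-0.3, -1.4, -2.9]
width: 0.237
gripper_force: 25.0
clock: 7.25
position: [0.5445, 0.1329, 0.3761]
ee_rot: [-0.246, -3.13, 0.001]
force: [-0.0, 0.0, -2.7]
width: 0.24
gripper_force: 25.0
clock: 7.45
position: [0.5445, 0.1321, 0.376]
ee_rot: [-0.251, -3.129, 0.002]
force: [0.1, -1.8, -2.2]
width: 0.239
gripper_force: 25.0
wrist mat 0.97 [185. 389.] [0.5687 0.2096 0.    ]
wrist level 0.78 [251. 318.] [0.5469 0.128  0.19  ]
wrist mat 0.6 [155. 400.] [0.5351 0.2263 0.    ]
0.72 ((0.5438019037246704, 0.22030076384544373), (0.1506071537733078, 0.24014371633529663), 80.65870666503906)
TCP [0.5449 0.1298 0.3775] yang 80.59 shift [-0.0063  0.092   0.1915] roll -0.0019 q [-0.66  0.37  0.45  1.8  -0.19  1.02  1.27]
```

View pics/w1.png

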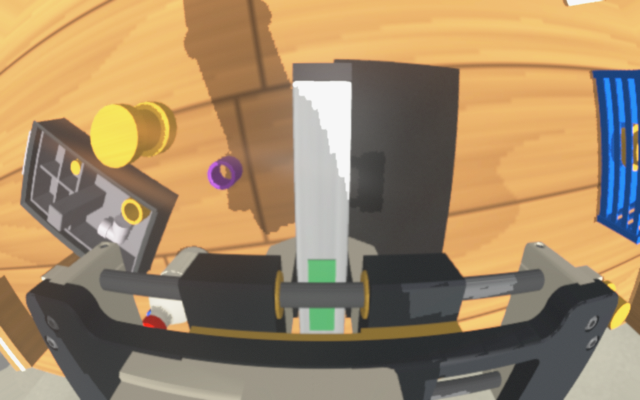

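The held level is at cols 293–352, parallel to the mat, which spans cols 335–458. I'll shift over the mat and lower gently.

```bash
python3 -m inch '-.003 .045 0 0 0;-.006 .085 .01 0 0;-.006 .09 .04 0 0;-.006 .09 .08 0 0;-.006 .09 .11 0 0'
python3 -m inch '0 0 .03 0 0;0 0 .055 0 0;0 0 .07 0 0;0 0 .076 0 0;0 0 .079 0 0'
python3 -m inch '0 0 .002 0 0;0 0 .002 0 0'
```

```text
clock: 8.2
position: [0.565, 0.2186, 0.2658]
ee_rot: [-0.255, -3.13, 0.001]
force: [-0.3, -0.6, -2.8]
width: 0.241
gripper_force: 25.0
clock: 8.7
position: [0.5657, 0.2187, 0.1889]
ee_rot: [0.255, 3.131, 0.0]
force: [-0.7, 0.2, -2.1]
width: 0.238
gripper_force: 25.0
clock: 8.9
position: [0.5658, 0.219, 0.1876]
ee_rot: [0.254, 3.13, 0.001]
force: [0.2, 0.4, -2.9]
width: 0.24
gripper_force: 25.0
```

Not touching yet, so I'll lower a little more until the force shows contact.

```bash
python3 -m inch '0 0 .001 0 0;0 0 .002 0 0;0 0 .002 0 0'
python3 -m inch '0 0 .001 0 0;0 0 .001 0 0'
```

```text
clock: 9.2
position: [0.5658, 0.219, 0.1863]
ee_rot: [0.254, 3.13, 0.002]
force: [-4.1, -0.8, 10.1]
width: 0.24
gripper_force: 25.0
clock: 9.4
position: [0.5658, 0.2189, 0.1863]
ee_rot: [0.254, 3.13, 0.003]
force: [-7.2, -2.5, 21.8]
width: 0.237
gripper_force: 25.0
```

```bash
python3 -m inch '0 0 -.002 0 0;0 0 -.002 0 .06;0 0 -.002 0 .06;0 0 -.002 0 .06;0 0 -.002 0 .06'
python3 -m inch '0 0 0 0 .06;0 0 -.04 0 .06;0 0 -.09 0 .06;0 0 -.14 0 .06;0 0 -.19 0 .06'
python3 -m inch '0 0 -.04 0 .06;0 0 -.04 0 .06;0 0 -.04 0 .06'
python3 - <<'E'
from h import *
im=save("top","t1")[100:300,180:460];cv2.imwrite("pics/t1c.png",cv2.resize(im,None,fx=2.8,fy=2.8,interpolation=2)[:,:,::-1])
best("top","level",.004,1);best("top","level_end_a",.0265,2)
t=np.radians(-9.3)
for r in arm.place_of("top","level_end_a")[:2]:
  d=at("top",r["point"],.0265)[:2]-[.568,.2175];print(d@[np.cos(t),np.sin(t)],d@[-np.sin(t),np.cos(t)])
shift([.51,-.183,.40],49.5)
E
```

```text
clock: 9.9
position: [0.5655, 0.2189, 0.1856]
ee_rot: [-0.254, -3.131, 0.0]
force: [-0.3, 0.7, -0.4]
width: 0.536
gripper_force: 0.0
clock: 10.4
position: [0.5651, 0.2186, 0.3776]
ee_rot: [-0.254, -3.131, 0.001]
force: [0.3, 0.6, -0.1]
width: 0.657
gripper_force: 0.0
clock: 10.7
position: [0.5655, 0.2189, 0.4165]
ee_rot: [0.254, 3.13, 0.002]
force: [-0.4, -0.7, -0.2]
width: 0.656
gripper_force: 0.0
top level_end_a 0.91 [240. 220.] [0.4673 0.2385 0.0265]
top level_end_a 0.6 [167. 232.] [0.6674 0.2039 0.0265]
-0.10282360586566708 0.004479223602114367
0.10030174489346376 0.0026817524036827755
TCP [0.565  0.2189 0.414 ] yang 80.72 shift [-0.0105 -0.4054  0.0147] roll 0.545 q [-0.77  0.41  0.45  1.63 -0.19  1.14  1.13]
```

View pics/t1c.png

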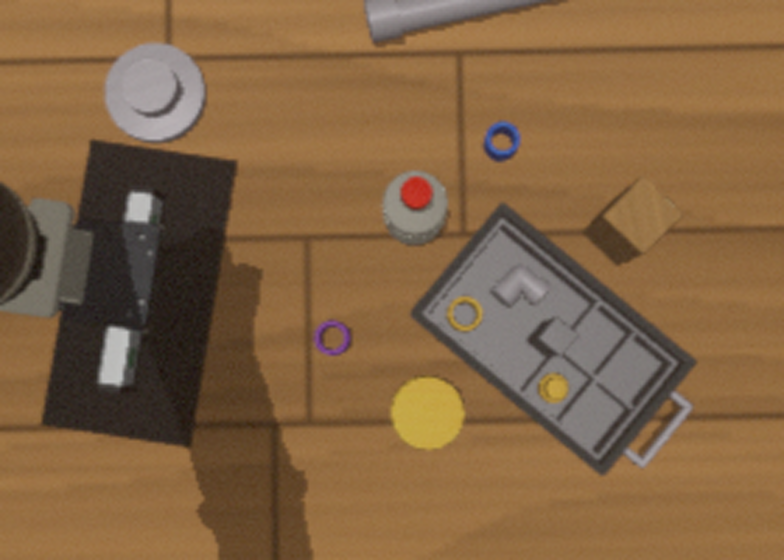

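The crop shows the level standing wholly within the mat (mat outline x 43–237, y 142–445; level x 97–160, y 193–390). The case rim corners are at (503,205), (693,362), (605,473) and (413,314), the post is at ≈(555,335), and the handle is at lower right.

```bash
python3 -m inch '0 -.05 0 .08 .06;-.002 -.1 0 .16 .06;-.004 -.15 0 .24 .06;-.006 -.2 0 .32 .06;-.006 -.24 0 .4 .06'
python3 -m inch '.015 -.04 0 .08 .06;.03 -.08 0 .14 .06;.045 -.12 0 .14 .06;.055 -.15 0 .14 .06;.055 -.15 0 .14 .06'
python3 - <<'E'
from h import *
w=np.array([at("top",(100+y/2.8,180+x/2.8),.066)[:2] for x,y in [(503,205),(693,362),(605,473),(413,314)]])
print(w,w.mean(0))
for i in range(4):
  d=w[(i+1)%4]-w[i];print(np.linalg.norm(d),np.degrees(np.arctan2(d[1],d[0])))
print(at("top",(100+345/2.8,180+557/2.8),.105))
im=save("wrist","w2")
for q,z in [("case_pull",.04),("tray_post",.105),("tray_wide_end",.05),("tray",.005),("case",0)]: best("wrist",q,z,2)
for q,zz in [("case",.066)]:
  s=arm.silhouettes("wrist",q)
  for r in s[:1]:
    ys,xs=np.nonzero(r["region"]);w=np.array([at("wrist",(y,x),zz)[:2] for y,x in zip(ys,xs)]);print(q,r["conf"],cv2.minAreaRect(w.astype(np.float32)))
shift([.51,-.184,.30],49.5)
E
```

```text
clock: 11.4
position: [0.5317, -0.022, 0.4149]
ee_rot: [-0.879, -3.015, 0.002]
force: [0.4, -0.4, 0.8]
width: 0.654
gripper_force: 0.0
clock: 11.9
position: [0.4028, -0.1193, 0.4149]
ee_rot: [-1.086, -2.945, -0.0]
force: [0.8, 0.8, -0.2]
width: 0.651
gripper_force: 0.0
[[ 0.63663436 -0.14206169]
 [ 0.48598749 -0.31461738]
 [ 0.38524725 -0.22953134]
 [ 0.53532167 -0.05521191]] [ 0.51079769 -0.18535558]
0.2290631891468834 -131.12204232940834
0.13186444301610564 139.815289250127
0.2300208578846156 49.274304154957505
0.13344340657596354 -40.60466132953945
[ 0.50332069 -0.18295908  0.105     ]
wrist tray_post 0.6 [300. 339.] [ 0.5186 -0.1827  0.105 ]
wrist tray 0.9 [258. 333.] [ 0.5157 -0.1845  0.005 ]Traceback (most recent call last):
  File "<stdin>", line 12, in <module>
  File "h.py", line 12, in at
    o,d=ray(cam,rc);return o+d*(z-o[2])/d[2]
        ~~~^^^^^^^^
  File "h.py", line 5, in ray
    c=arm.get_calibration(cam);K=np.array(c["intrinsics"]);P=np.array(c["pose"])
ValueError: time passes only in moves, steps and waits
```

View pics/w2.png

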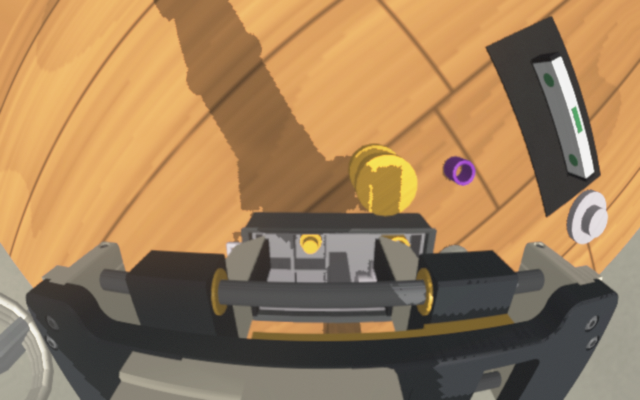

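The wrist view shows the level on the mat at (115,565), but I am short of the case because the sign of the x shift was wrong. I'll correct over the case.

```bash
python3 -m inch '-.045 .008 0 0 .06;-.09 .015 .02 0 .06;-.125 .02 .05 0 .06;-.125 .02 .085 0 .06;-.125 .02 .085 0 .06'
sed -i 's/    c=arm.get_calibration(cam);K/    c=CAL.setdefault(cam,None) or CAL.update({cam:arm.get_calibration(cam)}) or CAL[cam];K/; s/^def ray/CAL={}\ndef ray/' h.py
python3 - <<'E'
from h import *
im=save("wrist","w3")
for q,z in [("case_pull",.04),("tray_post",.105),("tray_wide_end",.05)]: best("wrist",q,z,2)
for q,zz in [("case",.066),("tray",.05)]:
  for r in arm.silhouettes("wrist",q)[:1]:
    ys,xs=np.nonzero(r["region"]);w=np.array([at("wrist",(y,x),zz)[:2] for y,x in zip(ys,xs)]);print(q,r["conf"],cv2.minAreaRect(w.astype(np.float32)))
shift([.511,-.185,.249],49.4)
E
```

```text
clock: 12.75
position: [0.514, -0.1812, 0.3262]
ee_rot: [-1.077, -2.942, 0.004]
force: [-1.5, 0.7, -0.9]
width: 0.653
gripper_force: 0.0
wrist case_pull 0.65 [199. 178.] [ 0.4243 -0.2902  0.04  ]
wrist tray_post 0.74 [229. 316.] [ 0.5153 -0.1867  0.105 ]
wrist tray_wide_end 0.59 [205. 438.] [ 0.5872 -0.1011  0.05  ]
case 0.9 ((0.5097192525863647, -0.19076642394065857), (0.2543388307094574, 0.1423913985490799), 49.237117767333984)
tray 0.75 ((0.5156370997428894, -0.1847856342792511), (0.21974903345108032, 0.12348071485757828), 48.98219680786133)
TCP [ 0.5148 -0.1818  0.3326] yang 49.83 shift [ 0.0011 -0.0051  0.0836] roll 0.0075 q [-0.26  0.44  0.69  1.9  -0.35  0.92  1.47]
```

View pics/w3.png

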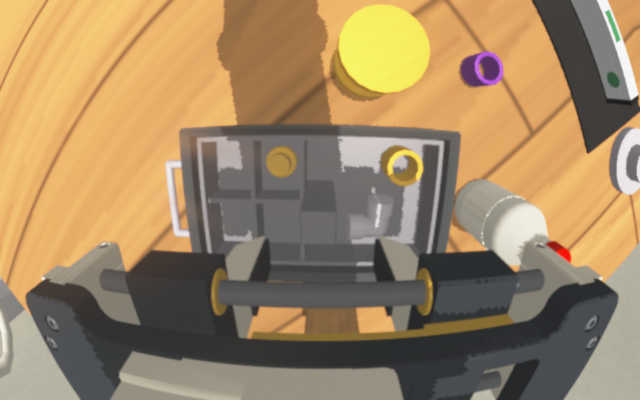

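The wrist view shows the tray centred under the gripper: post at ≈(210,318), handle at left (col 178), elbow at (215,375), coupling at (165,404) and plug at (162,281). I'll descend on the post and grip it.

```bash
python3 -m inch '-.001 -.002 .04 .01 .06; -.001 -.002 .075 .01 .06; -.001 -.002 .092 .01 .06; -.001 -.002 .093 .01 .06' 
python3 -m inch '0 0 0 0 .04;0 0 0 0 .03;0 0 0 0 0;0 0 0 0 0;0 0 0 0 0' 15
python3 -m inch '0 0 0 0 0;0 0 0 0 0;0 0 0 0 0' 50
python3 - <<'E'
from h import *
print(arm.observe()["ft_torque"]);shift([.514,-.184,.239],49.2)
E
```

```text
clock: 13.45
position: [0.5136, -0.1835, 0.237]
ee_rot: [-1.093, -2.943, -0.001]
force: [0.2, 0.5, 0.6]
width: 0.651
gripper_force: 0.0
clock: 13.95
position: [0.5139, -0.1847, 0.2384]
ee_rot: [1.095, 2.944, -0.001]
force: [-2.1, -0.1, 4.3]
width: 0.283
gripper_force: 15.0
clock: 14.25
position: [0.514, -0.1847, 0.2384]
ee_rot: [1.095, 2.944, -0.0]
force: [-3.2, -1.2, 7.7]
width: 0.284
gripper_force: 50.0
[-0.30076528  0.5563671  -0.02882093]
TCP [ 0.514  -0.1847  0.2384] yang 49.18 shift [ 0.0005  0.0006 -0.0006] roll -0.0004 q [-0.18  0.57  0.6   1.98 -0.47  0.74  1.57]
```

```bash
python3 -m inch '0 0 -.005 0 0;0 0 -.015 0 0;0 0 -.03 0 0;0 0 -.05 0 0;0 0 -.08 0 0'
python3 -m inch '0 0 -.03 0 0;0 0 -.06 0 0;0 0 -.085 0 0;0 0 -.09 0 0;0 0 -.09 0 0'
python3 - <<'E'
from h import *
print(arm.observe()["ft_torque"]);shift([.514,-.184,.41],49.2)
im=save("wrist","w4")
best("wrist","case_pull",.04)
for q,zz in [("tray",.225),("case",.066)]:
  for r in arm.silhouettes("wrist",q)[:1]:
    ys,xs=np.nonzero(r["region"]);w=np.array([at("wrist",(y,x),zz)[:2] for y,x in zip(ys,xs)]);print(q,r["conf"],cv2.minAreaRect(w.astype(np.float32)))
E
```

```text
clock: 14.75
position: [0.5134, -0.1836, 0.3178]
ee_rot: [-1.094, -2.942, 0.001]
force: [-0.3, 0.4, -5.2]
width: 0.278
gripper_force: 50.0
clock: 15.25
position: [0.514, -0.184, 0.4081]
ee_rot: [1.094, 2.944, 0.001]
force: [0.2, -0.4, -5.8]
width: 0.28
gripper_force: 50.0
[-0.064068    0.01601539 -0.00197858]
TCP [ 0.514  -0.184   0.4081] yang 49.23 shift [-0.      0.0001 -0.0019] roll 0.0006 q [-0.31  0.35  0.75  1.81 -0.27  1.09  1.4 ]
tray 0.77 ((0.5078362226486206, -0.1779889017343521), (0.2063370943069458, 0.11884352564811707), 49.25143814086914)
case 0.85 ((0.4655885398387909, -0.14375731348991394), (0.23128169775009155, 0.02137567102909088), 49.00185775756836)
```

View pics/w4.png

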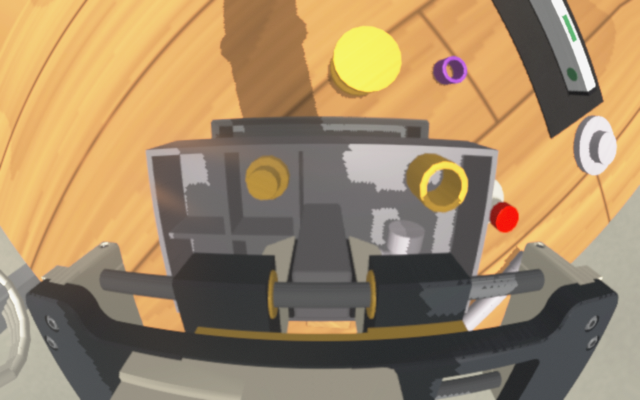

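The tray hangs level from the post with all three fittings inside, and the case rim shows behind at row ≈125. I'll measure the tray's sideways offset, turn it half round at this height, and measure again.

```bash
cat > m.py <<'E'
from h import *
p,M=tool();arm.get_image("wrist");CAL["wrist"]=arm.get_calibration("wrist")
for q,zz in [("tray",p[2]-.2334+.045),("case",.066)]:
  for r in arm.silhouettes("wrist",q)[:1]:
    ys,xs=np.nonzero(r["region"]);w=np.array([(M.T@(at("wrist",(y,x),zz)-p))[:2] for y,x in zip(ys,xs)])
    print(q,r["conf"],"xmax in bins of y:",[(b,round(float(np.percentile(w[abs(w[:,1]-b)<.01][:,0],99.7)),4)) for b in (-.08,-.05,-.02,.02,.05,.08) if (abs(w[:,1]-b)<.01).any()],"y range",np.percentile(w[:,1],[.3,99.7]).round(4))
shift([.514,-.184,.41],49.2-180)
E
python3 m.py
python3 -m inch '0 0 0 .1 0;0 0 0 .22 0;0 0 0 .35 0;0 0 0 .48 0;0 0 0 .6 0'
python3 -m inch '0 0 0 .13 0;0 0 0 .26 0;0 0 0 .39 0;0 0 0 .52 0;0 0 0 .65 0'
python3 -m inch '0 0 0 .13 0;0 0 0 .26 0;0 0 0 .39 0;0 0 0 .52 0;0 0 0 .65 0'
python3 -m inch '0 0 0 .13 0;0 0 0 .26 0;0 0 0 .39 0;0 0 0 .52 0;0 0 0 .65 0'
python3 -m inch '0 0 0 .13 0;0 0 0 .26 0;0 0 0 .39 0;0 0 0 .5 0;0 0 0 .55 0'
python3 m.py
```

```text
tray 0.89 xmax in bins of y: [(-0.08, 0.0658), (-0.05, 0.0658), (-0.02, 0.0659), (0.02, 0.0657), (0.05, 0.0659), (0.08, 0.066)] y range [-0.106   0.1078]
case 0.91 xmax in bins of y: [(-0.08, 0.0701), (-0.05, 0.07), (-0.02, 0.0703), (0.02, 0.0692), (0.05, 0.068), (0.08, 0.0691)] y range [-0.1158  0.1148]
TCP [ 0.5139 -0.1841  0.4068] yang 49.2 shift [-0.      0.0002 -0.0032] roll -3.1416 q [-0.31  0.36  0.75  1.81 -0.27  1.09  1.4 ]
clock: 16.1
position: [0.514, -0.1841, 0.4073]
ee_rot: [-1.922, -2.484, 0.001]
force: [0.7, 0.2, -5.8]
width: 0.281
gripper_force: 50.0
clock: 16.6
position: [0.514, -0.184, 0.4073]
ee_rot: [-2.615, -1.74, 0.001]
force: [-0.7, -0.6, -5.4]
width: 0.28
gripper_force: 50.0
clock: 17.1
position: [0.5141, -0.1839, 0.4072]
ee_rot: [-3.034, -0.815, 0.001]
force: [0.7, 0.9, -5.3]
width: 0.279
gripper_force: 50.0
clock: 17.6
position: [0.5141, -0.184, 0.4073]
ee_rot: [-3.135, 0.197, 0.001]
force: [0.7, -0.5, -6.1]
width: 0.28
gripper_force: 50.0
clock: 18.1
position: [0.5141, -0.184, 0.4073]
ee_rot: [-2.965, 1.039, 0.001]
force: [-0.9, 0.3, -5.1]
width: 0.28
gripper_force: 50.0
tray 0.92 xmax in bins of y: [(-0.08, 0.0653), (-0.05, 0.0648), (-0.02, 0.0652), (0.02, 0.0652), (0.05, 0.0653), (0.08, 0.065)] y range [-0.1073  0.1055]
case 0.68 xmax in bins of y: [(-0.08, 0.0514), (-0.05, 0.0506), (-0.02, 0.0506), (0.02, 0.0501), (0.05, 0.0507), (0.08, 0.0504)] y range [-0.2051  0.2026]
TCP [ 0.5141 -0.1841  0.4074] yang -128.32 shift [-0.0001  0.     -0.0026] roll 0.0433 q [-0.59  0.57  1.3   1.82 -0.59  1.21 -1.35]
```

```bash
python3 -m inch '0 0 0 .044 0;0 0 .03 .044 0;0 0 .06 .044 0;0 0 .085 .044 0;0 0 .093 .044 0'
python3 -m inch '0 0 0 0 0;0 0 0 0 0'
python3 - <<'E'
from h import *
a=save("wrist","w5")[:260,100:540];cv2.imwrite("pics/w5c.png",cv2.resize(a,None,fx=1.8,fy=1.8,interpolation=2)[:,:,::-1])
E
python3 m.py
```

```text
clock: 18.75
position: [0.5135, -0.1835, 0.3124]
ee_rot: [2.944, -1.096, -0.006]
force: [0.2, -0.4, -4.5]
width: 0.282
gripper_force: 50.0
clock: 18.95
position: [0.5144, -0.1847, 0.3157]
ee_rot: [2.943, -1.098, 0.002]
force: [0.7, -0.3, -5.0]
width: 0.285
gripper_force: 50.0
tray 0.61 xmax in bins of y: [(-0.08, 0.0652), (-0.05, 0.0653), (-0.02, 0.0651), (0.02, 0.0657), (0.05, 0.0656), (0.08, 0.0652)] y range [-0.108   0.1057]
case 0.9 xmax in bins of y: [(-0.08, 0.0682), (-0.05, 0.0684), (-0.02, 0.0686), (0.02, 0.0687), (0.05, 0.0682), (0.08, 0.0682)] y range [-0.1143  0.1167]
TCP [ 0.5144 -0.1844  0.3157] yang -130.9 shift [-0.0004 -0.0001 -0.0943] roll -0.0018 q [-0.51  0.66  1.18  1.93 -0.72  1.05 -1.3 ]
```

View pics/w5c.png

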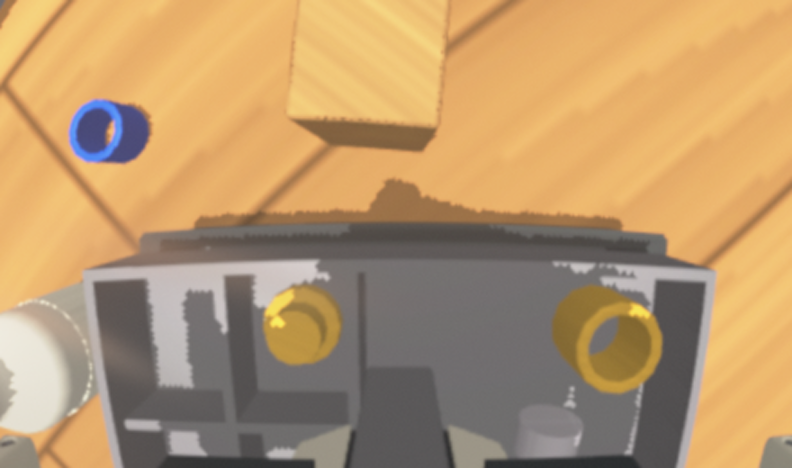

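The crop shows the tray over the case, all three fittings inside, the case rim visible evenly behind it at y ≈235 and the carton clear. Against the case I need about -2.5 mm in tool x and +1 mm in tool y.

```bash
python3 -m inch '-.0025 .001 .005 0 0;-.0025 .001 .012 0 0;-.0025 .001 .018 0 0;-.0025 .001 .023 0 0;-.0025 .001 .026 0 0'
python3 -m inch '0 0 .003 0 0;0 0 .006 0 0;0 0 .006 0 0'
python3 m.py
```

```text
clock: 19.65
position: [0.5114, -0.1832, 0.288]
ee_rot: [2.943, -1.098, -0.001]
force: [0.2, 0.4, -5.2]
width: 0.281
gripper_force: 50.0
clock: 19.95
position: [0.5115, -0.1832, 0.2824]
ee_rot: [2.943, -1.098, -0.001]
force: [-0.3, -0.5, -5.3]
width: 0.283
gripper_force: 50.0
tray 0.78 xmax in bins of y: [(-0.08, 0.0652), (-0.05, 0.0652), (-0.02, 0.0652), (0.02, 0.0652), (0.05, 0.0658), (0.08, 0.0646)] y range [-0.1077  0.1061]
case 0.56 xmax in bins of y: [(-0.08, 0.0715), (-0.05, 0.0716), (-0.02, 0.0715), (0.02, 0.0716), (0.05, 0.0716), (0.08, 0.0717)] y range [-0.1151  0.13  ]
TCP [ 0.5116 -0.1834  0.2829] yang -130.93 shift [ 0.0023 -0.0011 -0.1271] roll -0.0022 q [-0.48  0.69  1.13  1.97 -0.77  0.99 -1.26]
```

The bottom is already about 11 mm below the lead-in with no contact. I'll carry on down.

```bash
python3 -m inch '0 0 .006 0 0;0 0 .012 0 0;0 0 .018 0 0;0 0 .024 0 0;0 0 .03 0 0'
python3 -m inch '0 0 .004 0 0;0 0 .008 0 0;0 0 .011 0 0;0 0 .013 0 0;0 0 .013 0 0'
python3 -m inch '0 0 .001 0 0;0 0 .001 0 0'
```

```text
clock: 20.6
position: [0.5114, -0.1833, 0.252]
ee_rot: [2.943, -1.098, -0.001]
force: [-0.1, 1.0, -4.8]
width: 0.286
gripper_force: 50.0
clock: 21.1
position: [0.5115, -0.1833, 0.2395]
ee_rot: [-2.943, 1.098, 0.0]
force: [0.1, -0.6, -5.7]
width: 0.277
gripper_force: 50.0
clock: 21.3
position: [0.5115, -0.1833, 0.2388]
ee_rot: [-2.943, 1.098, -0.0]
force: [0.5, -1.0, -6.3]
width: 0.283
gripper_force: 50.0
```

```bash
python3 -m inch '0 0 .0005 0 0;0 0 .001 0 0;0 0 .001 0 0'
python3 -m inch '0 0 .0005 0 0;0 0 .0005 0 0'
```

```text
clock: 21.6
position: [0.5115, -0.1835, 0.2384]
ee_rot: [-2.943, 1.098, -0.001]
force: [-2.2, 2.7, 5.7]
width: 0.286
gripper_force: 50.0
clock: 21.8
position: [0.5115, -0.1835, 0.2384]
ee_rot: [-2.942, 1.098, -0.001]
force: [-4.5, 5.4, 13.3]
width: 0.273
gripper_force: 50.0
```

The tray has seated at the same TCP height as at the start (0.2384). I'll release, back off and check.

```bash
python3 -m inch '0 0 -.001 0 0;0 0 -.001 0 .055;0 0 -.001 0 .055;0 0 -.001 0 .055;0 0 -.001 0 .055'
python3 -m inch '0 0 0 0 .055;0 0 -.03 0 .055;0 0 -.07 0 .055;0 0 -.12 0 .055;0 0 -.17 0 .055'
python3 -m inch '-.05 0 0 0 .055;-.1 0 0 0 .055;-.15 0 0 0 .055;-.15 0 0 0 .055;-.15 0 0 0 .055'
python3 -m inch '0 0 0 0 .055;0 0 0 0 .055'
python3 - <<'E'
from h import *
a=save("top","t2")[100:300,180:460];cv2.imwrite("pics/t2c.png",cv2.resize(a,None,fx=2.8,fy=2.8,interpolation=2)[:,:,::-1])
best("top","tray_wide_end",.05,2);best("top","case_pull",.04);best("top","tray_post",.105)
E
```

```text
clock: 22.3
position: [0.5116, -0.1834, 0.2383]
ee_rot: [2.943, -1.098, 0.0]
force: [0.3, 0.7, 0.1]
width: 0.571
gripper_force: 0.0
clock: 22.8
position: [0.5112, -0.1831, 0.4095]
ee_rot: [2.942, -1.099, -0.002]
force: [1.5, 1.0, -1.0]
width: 0.601
gripper_force: 0.0
clock: 23.3
position: [0.3967, -0.084, 0.4077]
ee_rot: [-2.941, 1.091, 0.004]
force: [0.4, -0.3, 0.6]
width: 0.599
gripper_force: 0.0
clock: 23.5
position: [0.3989, -0.0856, 0.4086]
ee_rot: [2.942, -1.1, 0.002]
force: [0.1, -0.4, -0.6]
width: 0.594
gripper_force: 0.0
top tray_wide_end 0.97 [250. 408.] [ 0.4337 -0.2667  0.05  ]
top case_pull 0.66 [258. 416.] [ 0.4118 -0.2873  0.04  ]
top tray_post 0.9 [218. 382.] [ 0.5153 -0.1903  0.105 ]
```

View pics/t2c.png

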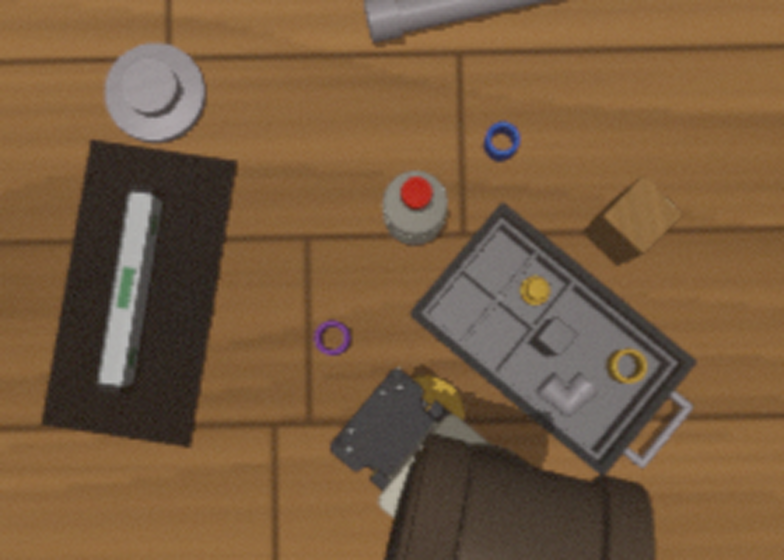

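The wide compartment is now at the handle end, with the coupling at (628,366), elbow at (567,392) and plug at (535,290) all inside. The level is wholly on the mat at (127,290), the bystanders are where they were, and the gripper is well above and clear.

```bash
python3 -c "
from cell import arm
print(arm.sign_off())"
```

```text
the job is handed in; nothing more can be done
None
```

I handed the job in at about 24 s: the level stands wholly on the mat, and the tray is turned and home with its wide compartment at the pull handle. All three fittings are still in it, nothing nearby appears to have moved, and everything is released; sign-off gave no verdict.

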